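# Put the film tins away in their holders

## Task

Put the four round metal tins into the red holders, each standing upright with its lid up: the small canister in the smallest holder, the medium tin in the middle-sized one, and the thick wide tin in the largest, with the thin wide tin stacked centrally on top of it. Leave the two square cartons where they stand.

Things in the scene. Friction and masses are not known exactly. Their poses are not given: they have to be found in the camera images.
- tin_thick: Thick wide round metal tin, 66 mm in diameter, 50 mm tall, about 0.25 kg. Loose, standing upright. Body origin at the centre of its underside, z up through the lid (top). Flat top; grip it anywhere on its round side.
- tin_thin: Thin wide round metal tin, 66 mm in diameter, only 26 mm tall, about 0.12 kg. Loose, standing upright. Body origin at the centre of its underside, z up through the lid (top). Flat top; grip it anywhere on its round side.
- tin_medium: Medium round metal tin, 50 mm in diameter, 42 mm tall, about 0.14 kg. Loose, standing upright. Body origin at the centre of its underside, z up through the lid (top). Flat top; grip it anywhere on its round side.
- tin_small: Small slim round metal canister, 32 mm in diameter, 52 mm tall, about 0.06 kg. Loose, standing upright. Body origin at the centre of its underside, z up through the lid (top). Flat top; grip it anywhere on its round side.
- holder_large: Red large round holder, a shallow dish fixed to the table: recess 80 mm in diameter with a 6 mm wall around it (outside 92 mm), rim 10 mm above the table, recess floor 4 mm above the table. Origin at the centre of its underside (table level), z up.
- holder_medium: Red middle-sized round holder, a shallow dish fixed to the table: recess 64 mm in diameter with a 6 mm wall around it (outside 76 mm), rim 10 mm above the table, recess floor 4 mm above the table. Origin at the centre of its underside (table level), z up.
- holder_small: Red small round holder, a shallow dish fixed to the table: recess 46 mm in diameter with a 6 mm wall around it (outside 58 mm), rim 10 mm above the table, recess floor 4 mm above the table. Origin at the centre of its underside (table level), z up.
- carton_large: Bystander: square brown cardboard carton, 58 x 58 mm and 36 mm tall, loose. Origin at the centre of its underside. To be left alone.
- carton_small: Bystander: square brown cardboard carton, 40 x 40 mm and 46 mm tall, loose. Origin at the centre of its underside. To be left alone.
Mind the look-alikes: they are no part of the job. What is shaped like the tin_thick but turquoise is not meant.

How it is judged (in metres and radians):
At the end, for the whole second after the job is handed in: Small canister in the small holder, medium tin in the middle one, thick tin in the large one (each on the recess floor, centred within 10 mm), thin wide tin resting on the thick one (centred within 12 mm); heights within 4 mm, upright within 0.1 rad, at rest (horizontal distance between tin_thick and holder_large below 0.01 m and z of tin_thick in the frame of holder_large between 0 and 0.008 m and angle between each of tin_thick, tin_thin, tin_medium, tin_small's own z axis and vertical below 0.1 rad and linear speed of each of tin_thick, tin_thin, tin_medium, tin_small below 0.02 m/s and angular speed of each of tin_thick, tin_thin, tin_medium, tin_small below 0.2 rad/s and horizontal distance between tin_thin and tin_thick below 0.012 m and z of tin_thin in the frame of tin_thick between 0.046 and 0.054 m and horizontal distance between tin_medium and holder_medium below 0.01 m and z of tin_medium in the frame of holder_medium between 0 and 0.008 m and horizontal distance between tin_small and holder_small below 0.01 m and z of tin_small in the frame of holder_small between 0 and 0.008 m); the robot touches nothing.
It fails at once if a square carton was moved by more than 20 mm or tipped over (distance of any of carton_large, carton_small from where it was at the start of the episode above 0.02 m or angle between any of carton_large, carton_small's own z axis and vertical above 0.3 rad).
It also fails if it takes over 112 s, if anything falls off the work surface, if the arm or the gripper's body presses on something with over 40 N, if the wrist force passes 120 N, or if a joint passes its speed limit or range.

## Robot

A 6-joint arm with a two-finger parallel gripper is mounted at the origin on the work surface. World frame = base frame: x ahead of the robot, y to its left, z up, the work surface at z = 0. Lengths are in m, angles in degrees, forces in N, time in s.
With the tool pointing down it reaches from about 0.35 to 0.85 m from the base axis. Payload 8.1 kg.
Tool frame: the origin (TCP) lies on the centre line of the jaws, within the pads' length; the fingertips stand 22 mm ahead of it and the grasp point (between the pads) lies 3 mm ahead of it (manip.tip_reach is the distance from the TCP to the fingertips, in m); z points along the fingers, y is the line along which they close (so a half turn about z gives the same grasp; the last joint's range is limited). The gripper opens to 93 mm and grips with 3 to 60 N. Pads are 15 mm wide; open, the fingers measure 128 mm over their backs; the gripper's body (75 mm by 188 mm) begins 65 mm behind the grasp point.
Start: joints at [70.05, 7.471, 85.268, -0, 87.261, -4.893], TCP at [0.156, 0.579, 0.241] pointing down, gripper open.
Joint ranges: [-169.43, 169.43], [-51.17, 129.36], [1.28, 143.12], [-76.62, 256.62], [0, 156.53], [-152.29, 152.29]. Speed limits (degrees/s): [136.94, 136.94, 159.86, 180, 180, 180].

## Interface

Orientations are given as [roll, pitch, yaw] about the fixed x, y, z axes, in that order (R = Rz(yaw) Ry(pitch) Rx(roll)).
In Python, from plant import manip, effector, readout, read_camera, workorder gives the robot as it stands. The module is installed in compiled form; this text tells all that it offers. Calls block until the motion is done:
- manip.reach(position, orientation): joint-space move of the TCP to a pose.
- manip.move_straight(position, frame=None, v=0.15, contact_N=None): straight line of the TCP; frame=None keeps the orientation; v is the mean speed in m/s. With contact_N (N) it stops when the force on the tool has changed by that much, and returns True; else False.
- manip.move_j(angles): joint-space move.
- effector.gripper_to(opening, effort=None): opening from 0.0 (shut) to 1.0 (fully open); effort is the grip in N (None keeps the last); returns when the fingers have stopped.
- manip.pause(seconds).
- manip.inverse_kinematics(position, orientation): joint angles nearest the present ones, or None.
- readout.sense(): the state.
- read_camera(name): name is "scene" or "top" or "wrist"; returns a dict with "img" (480x640x3 uint8, red, green, blue), "fx", "fy", "cx", "cy" (pixels), "k1" (the pictures are not rectified: a ray, as slopes to the right and down, at radius r is drawn at 1 + k1 r^2 times it, then the intrinsics apply), "camera_from_world" (4x4, takes a point from world to camera coordinates); the wrist camera has in their place "tool_from_camera" (4x4, takes a point from camera to tool coordinates, whose origin is the TCP and whose axes are the flange's). Camera axes: x right, y down, z forward; pixel columns grow to the right and rows downward; lengths in m; the calibration is good to about 2 mm. A picture is of the moment at which its call begins: read the wrist's pose just before it. There is no depth.
A pose or a line that the arm cannot do raises manip.PlanningError and nothing moves.
- workorder.job_done(): hands the job in; it is judged then, once.
The state is a dict: "clock": time; "qpos": joint angles; "dq": joint speeds; "joint_efforts": joint torques, N m; "tcp_pos": TCP position; "ee_rot": TCP orientation; "wrist_force": force on the tool from outside, world axes, zero at the start; "torque": the same for the moment, N m; "finger_gap": opening from 0.0 (shut) to 1.0 (fully open); "grip_force": force on a finger pad.
Only numpy, scipy, OpenCV 4.12 (cv2) and the standard library are available. Lean on these libraries where they do the work, as an engineer would, in place of code of your own. Each camera call takes 0.05 s, during which the arm holds its last target. There are 200 camera calls.

## Working session

There is one attempt and no reset: what is moved stays moved. The work goes in short steps, each a Python script; the robot and the scene stay as the last script left them, time stands still between calls to the robot, and variables do not carry over. Pictures are saved under pics/ and viewed, at most 14 in all, crops included, and the job is handed in when it is done.

```bash
mkdir -p pics; python3 - <<'E'
from plant import manip, effector, readout, read_camera
import cv2,numpy as np
for n in("top","scene"):
    c=read_camera(n); cv2.imwrite(f"pics/{n}0.png",c["img"][:,:,::-1])
    np.savez(f"{n}0.npz",**c)
    print(n,c["fx"],c["cx"],c["cy"],c["k1"],np.round(c["camera_from_world"],3).tolist())
print(readout.sense())
E
```

```text
top 502.4679909469683 324.5904274498678 245.67716077301142 -0.007812967784673771 [[-0.017, -1.0, -0.002, 0.016], [-0.998, 0.017, -0.057, 0.576], [0.057, 0.001, -0.998, 1.244], [0.0, 0.0, 0.0, 1.0]]
scene 587.2090784763262 321.88822729173614 241.06273915345594 -0.02572891804505261 [[0.765, 0.643, -0.011, -0.434], [0.475, -0.576, -0.666, -0.257], [-0.434, 0.504, -0.746, 1.514], [0.0, 0.0, 0.0, 1.0]]
{'clock': 0.1, 'qpos': array([ 7.00505990e+01,  7.51074859e+00,  8.53231578e+01, -1.34339502e-03,
        8.72619331e+01, -4.89266299e+00]), 'dq': array([ 0.02229296, -0.06113392, -0.19232194,  0.01649325,  0.01418662,
        0.02427812]), 'joint_efforts': array([ 1.66921618e-03, -5.61345291e+01, -4.93094122e+01,  7.69387675e-02,
        2.91632919e-02, -1.88870598e-05]), 'tcp_pos': array([0.15568287, 0.57895191, 0.23969153]), 'ee_rot': array([-1.79904395e+02, -6.83722022e-03,  1.64943322e+02]), 'wrist_force': array([-0.095743  , -0.12186831, -0.23720123]), 'torque': array([ 0.0315614 , -0.01588259,  0.00199016]), 'grip_force': 0.0, 'finger_gap': 0.9999416914341664}
```

View pics/top0.png

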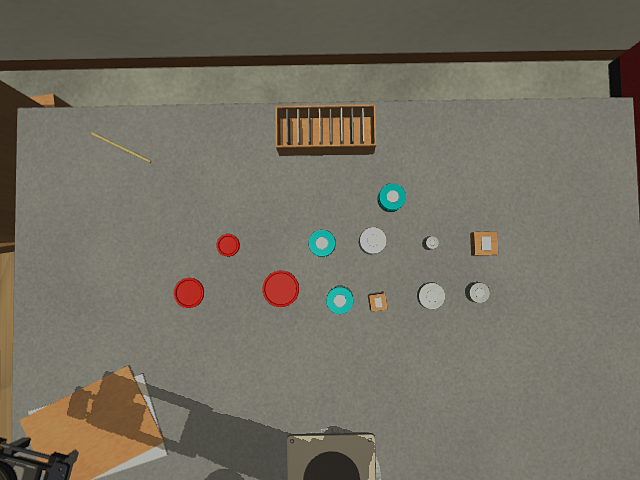

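View pics/scene0.png

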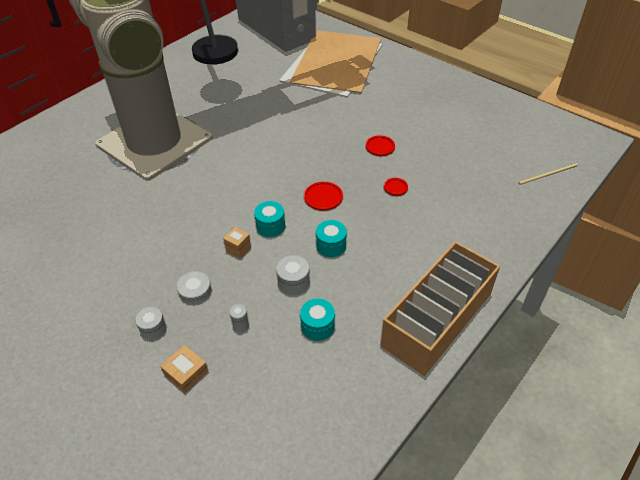

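Top view: holders are small (228,245), medium (189,292) and large (281,289). Grey tins are wide (373,240), wide (432,296), medium (479,292) and small (432,243). Cartons are at (378,302) and (484,243). The turquoise look-alikes at (322,243), (340,300) and (392,197) don't fit, because the tins meant are bare metal. In the scene view the tin at (293,273) looks thick and the one at (193,287) thin. I'll confirm that in one crop and measure.

```bash
cat > h.py <<'E'
import cv2,numpy as np
def ray(c,uv,z):
    x=(np.array(uv,float)-[c["cx"],c["cy"]])/[c["fx"],c["fy"]]
    s=x.copy()
    for _ in range(5): s=x/(1+c["k1"]*(s@s))
    T=np.linalg.inv(c["camera_from_world"]); d=T[:3,:3]@[*s,1]; o=T[:3,3]
    return o+d*(z-o[2])/d[2]
def blobs(mask,lo=60,hi=3000):
    n,l,st,ce=cv2.connectedComponentsWithStats(mask.astype(np.uint8))
    out=[]
    for i in range(1,n):
        if lo<st[i,4]<hi:
            k=cv2.findContours((l==i).astype(np.uint8),cv2.RETR_EXTERNAL,cv2.CHAIN_APPROX_NONE)[0][0]
            hull=cv2.convexHull(k)
            if len(hull)>=5: out.append((cv2.fitEllipse(hull),st[i,4]))
    return out
E
python3 - <<'E'
from h import *
c=dict(np.load("top0.npz")); im=c["img"]; hsv=cv2.cvtColor(im,cv2.COLOR_RGB2HSV)
H,S,V=cv2.split(hsv); roi=np.zeros(H.shape,bool); roi[170:340,160:520]=1
for nm,m in(("red",(S>150)&((H<8)|(H>172))&(V>90)),("grey",(S<40)&(V>135)),("teal",(S>120)&(H>80)&(H<100)),("brown",(S>80)&(H>8)&(H<25))):
    for e,a in blobs(m&roi,40): print(nm,np.round(e[0],1),np.round(e[1],1),a,[np.round(ray(c,e[0],z)[:2],4).tolist() for z in(0.01,0.026,.05)])
print(hsv[270,450],hsv[240,362],hsv[296,422])
a=cv2.resize(im[180:330,350:520],None,fx=3.2,fy=3.2,interpolation=2)
b=dict(np.load("scene0.npz"))["img"][200:400,120:345]; b=cv2.resize(b,(int(225*2.2),480))
w=np.hstack([b,cv2.copyMakeBorder(a,0,0,0,0,0)]) if a.shape[0]==480 else b
print(w.shape); cv2.imwrite("pics/crop.png",cv2.resize(w,(800,int(w.shape[0]*800/w.shape[1])))[:,:,::-1])
E
```

```text
red [227.3 244.8] [22.3 22.4] 397 [[0.5828, 0.2517], [0.5818, 0.2486], [0.5803, 0.244]]
red [280.2 288.5] [36.1 36.2] 1036 [[0.4705, 0.1196], [0.471, 0.1182], [0.4716, 0.116]]
red [188.2 292.5] [29.5 29.9] 694 [[0.4646, 0.3507], [0.4651, 0.3463], [0.4658, 0.3398]]
grey [392.3 195.9] [11.4 11.5] 109 [[0.6996, -0.1673], [0.6972, -0.1651], [0.6935, -0.1618]]
grey [372.9 240. ] [25.9 26.1] 541 [[0.5887, -0.1155], [0.5876, -0.114], [0.586, -0.1117]]
grey [321.5 242.6] [11.5 11.8] 113 [[0.5842, 0.0143], [0.5832, 0.0142], [0.5817, 0.014]]
grey [432.1 242.1] [11.8 12.4] 121 [[0.5807, -0.2647], [0.5797, -0.2613], [0.5783, -0.2562]]
grey [484.3 242.9] [14.1 28.7] 127 [[0.5765, -0.3963], [0.5756, -0.3912], [0.5742, -0.3836]]
grey [431.7 295.7] [25.7 26.1] 535 [[0.4462, -0.2597], [0.4469, -0.2563], [0.448, -0.2513]]
grey [479.3 292.4] [19.1 19.8] 303 [[0.4523, -0.3794], [0.4529, -0.3745], [0.4539, -0.3672]]
grey [339.3 300.3] [11.6 11.8] 115 [[0.4386, -0.0281], [0.4394, -0.0277], [0.4406, -0.0271]]
grey [378.  301.7] [ 6.3 14.1] 59 [[0.4335, -0.1248], [0.4344, -0.1232], [0.4358, -0.1207]]
teal [391.4 197.2] [26.7 28.9] 496 [[0.6964, -0.1648], [0.694, -0.1627], [0.6904, -0.1594]]
teal [321.5 242.9] [26.6 26.9] 452 [[0.5834, 0.0141], [0.5824, 0.014], [0.5809, 0.0139]]
teal [339.3 300. ] [26.7 27.2] 457 [[0.4394, -0.0281], [0.4403, -0.0277], [0.4415, -0.027]]
brown [484.1 243.1] [27.9 37.8] 498 [[0.5758, -0.3959], [0.5749, -0.3908], [0.5736, -0.3832]]
brown [377.9 301.8] [19.8 23. ] 225 [[0.4332, -0.1247], [0.4341, -0.123], [0.4355, -0.1205]]
[ 24  29 123] [ 60   3 179] [ 38   6 178]
(480, 1039, 3)
```

View pics/crop.png

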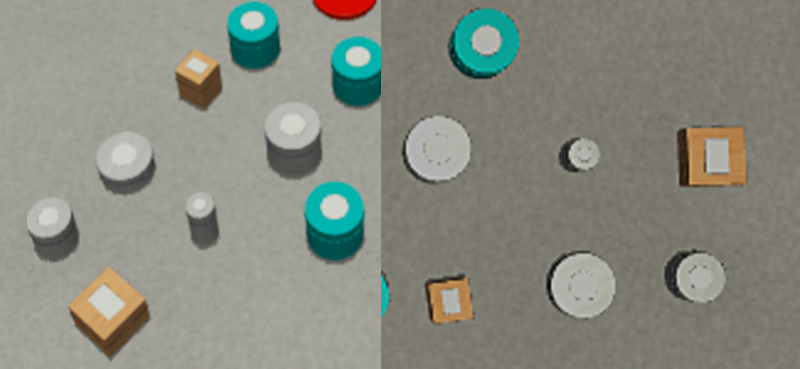

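```bash
python3 - <<'E'
from h import *
t=dict(np.load("top0.npz")); c=dict(np.load("scene0.npz"));im=c["img"]
hsv=cv2.cvtColor(im,cv2.COLOR_RGB2HSV);H,S,V=cv2.split(hsv)
roi=np.zeros(H.shape,bool);roi[220:345,125:320]=1
top={"thickQ":(372.9,240),"thinQ":(431.7,295.7),"med":(479.3,292.4),"small":(432.1,242.1)}
for e,a in blobs((S<40)&(V>170)&roi,40):
    best=[]
    for n,uv in top.items():
        for z in np.arange(0,.08,.001): best.append((np.linalg.norm(ray(c,e[0],z)-ray(t,uv,z)),n,z))
    d,n,z=min(best); print(np.round(e[0],1),np.round(e[1],1),n,"h",round(z,3),"res",round(d,4),ray(c,e[0],z)[:2].round(4),ray(t,top[n],z)[:2].round(4))
roi[:]=0;roi[120:220,300:420]=1
for e,a in blobs((S>150)&((H<8)|(H>172))&(V>90)&roi,40): print("red",np.round(e[0],1),ray(c,e[0],.01)[:2].round(4))
from plant import manip
for p in[(.586,-.112),(.447,-.256),(.4535,-.37),(.578,-.256),(.47,.12),(.583,.252),(.465,.351)]: print(manip.inverse_kinematics([*p,.04],[180,0,90]))
E
```

```text
[236. 235.] [ 8.4 12.1] thinQ h 0.079 res 0.1075 [ 0.4578 -0.1382] [ 0.4493 -0.2453]
[292.2 267.3] [24.9 32. ] thickQ h 0.051 res 0.0006 [ 0.5855 -0.1122] [ 0.5858 -0.1117]
[192.7 283.7] [24.7 32.6] thinQ h 0.027 res 0.0005 [ 0.4465 -0.2566] [ 0.4469 -0.2562]
[237.4 310.4] [13.  15.7] small h 0.054 res 0.0008 [ 0.5778 -0.2561] [ 0.578  -0.2553]
[316.8 311.8] [13.  15.4] thickQ h 0.0 res 0.0818 [ 0.6687 -0.136 ] [ 0.5892 -0.1165]
[148.2 317.2] [20.2 26.7] med h 0.043 res 0.0006 [ 0.4532 -0.3698] [ 0.4537 -0.3694]
red [380.  145.2] [0.467  0.3474]
red [395.6 186.4] [0.5852 0.2483]
red [323.1 195.5] [0.4735 0.1163]
[-15.74333765  17.3690827   95.86480301   0.          66.7661143
 -15.74333765]
[-35.50439878   5.77627102 109.24341695   0.          64.98031203
 -35.50439878]
[-44.22874833  15.79653049  97.78003487   0.          66.42343464
 -44.22874833]
[-28.53450125  22.27802502  89.6950608    0.          68.02691418
 -28.53450125]
[ 8.26385401e+00  1.24872088e+00  1.13986513e+02 -2.54444375e-14
  6.47647663e+01  8.26385401e+00]
[ 1.87524603e+01  2.26885009e+01  8.91664462e+01 -2.54444375e-14
  6.81450529e+01  1.87524603e+01]
[ 3.20051756e+01  1.54223165e+01  9.82312952e+01 -2.54444375e-14
  6.63463883e+01  3.20051756e+01]
```

Two-view triangulation gives lid heights of 51 mm at top-view (373,240) and 27 mm at (432,296). So the first is tin_thick and the second tin_thin; the medium tin and small canister also check out. I'll start with the thick tin.

```bash
cat > act.py <<'E'
from plant import manip, effector, readout, read_camera, workorder
import cv2,numpy as np
O=[180,0,90]
TIN=dict(thick=(.5857,-.112),thin=(.4467,-.2564),medium=(.4535,-.3696),small=(.5779,-.2557))
HOLD=dict(large=(.4703,.1201),medium=(.4644,.352),small=(.583,.2527))
def do(tin,dest,zg,base,effort,hi=.16):
    """zg: TCP height above the tin's underside; base: height it goes onto"""
    x,y=TIN[tin]; X,Y=dest
    manip.reach([x,y,hi],O); effector.gripper_to(1.0,effort)
    manip.move_straight([x,y,zg]); effector.gripper_to(0.0,effort)
    s=readout.sense(); print(tin,"gap mm",s["finger_gap"]*93,"grip",s["grip_force"])
    manip.move_straight([x,y,hi],v=.2); manip.reach([X,Y,hi],O)
    manip.move_straight([X,Y,zg+base+.008])
    c=manip.move_straight([X,Y,zg+base-.003],v=.02,contact_N=5)
    s=readout.sense(); print("contact",c,"z err",s["tcp_pos"][2]-zg-base,"gap",s["finger_gap"]*93,s["wrist_force"].round(1))
    effector.gripper_to(min(1,s["finger_gap"]+.2)); manip.pause(.2)
    manip.move_straight([X,Y,hi],v=.2); print("t",readout.sense()["clock"])
E
python3 - <<'E'
from act import *
do("thick",HOLD["large"],.038,.004,20)
c=read_camera("scene"); np.savez("s1.npz",**c); c2=read_camera("top"); np.savez("t1.npz",**c2)
cv2.imwrite("pics/s1.png",np.hstack([cv2.resize(c["img"][120:320,200:400],(400,400)),cv2.resize(c2["img"][200:350,200:350],(400,400))])[:,:,::-1])
E
```

```text
thick gap mm 65.77399829300597 grip 20.000569224357605
contact True z err -3.655890064397163e-05 gap 65.80537147979467 [1.3 0.5 3.3]
t 9.3167
```

View pics/s1.png

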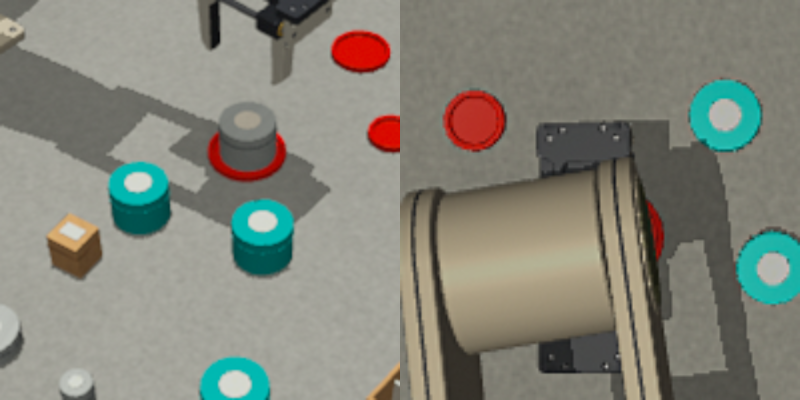

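The thick tin sits inside the large holder, upright, at scene pixel about (323,190), and contact came at exactly floor height. Next is the rest.

```bash
python3 - <<'E'
from act import *
do("thin",HOLD["large"],.025,.054,15,.2)
do("medium",HOLD["medium"],.038,.004,15,.2)
do("small",HOLD["small"],.038,.004,12,.2)
manip.move_j([-50,7,85,0,87,-5])
a=[]
for n in("top","scene"):
    c=read_camera(n); np.savez(n+"2.npz",**c); a.append(c["img"])
cv2.imwrite("pics/f.png",np.hstack([cv2.resize(a[1][80:280,230:430],(400,400)),cv2.resize(a[0][190:340,160:310],(400,400))])[:,:,::-1])
cv2.imwrite("pics/ft.png",a[0][:,:,::-1])
from h import *
t,c=[dict(np.load(n+"2.npz")) for n in("top","scene")]
for n,k,h,hb in(("thin","large",.08,.08),("medium","medium",.046,0),("small","small",.056,0)):
    for cam,nm in((t,"top"),(c,"scene")):
        H,S,V=cv2.split(cv2.cvtColor(cam["img"],cv2.COLOR_RGB2HSV))
        for e,ar in blobs((S<40)&(V>(135 if nm=="top" else 165)),40):
            p=ray(cam,e[0],h)[:2]
            if np.linalg.norm(p-HOLD[k])<.03: print(n,nm,(p-HOLD[k]).round(4),np.round(e[1],1))
H,S,V=cv2.split(cv2.cvtColor(t["img"],cv2.COLOR_RGB2HSV))
for e,ar in blobs((S>150)&((H<8)|(H>172))&(V>90),40): print("red",np.round(e[0],1),ray(t,e[0],.005)[:2].round(4))
E
```

```text
thin gap mm 65.73912821054171 grip 15.000277608633041
contact True z err -0.00021737931601560623 gap 65.94625873171516 [ 0.6 -0.5  2.6]
t 18.4167
medium gap mm 49.870516053028716 grip 15.000067502260208
contact True z err -0.0004935002916381416 gap 49.767752609763754 [-0.   0.2  4.2]
t 29.4333
small gap mm 31.663962198071744 grip 11.999989449977875
contact True z err -0.0005904445569389245 gap 32.00120903427223 [-0.2 -1.   3.7]
t 40.5917
thin top [0.0011 0.0003] [26.5 27. ]
thin scene [-0.0014  0.0011] [20.2 30. ]
medium top [ 0.0011 -0.    ] [19.3 19.5]
medium scene [-0.0006  0.0018] [12.5 19.5]
small top [0.001  0.0002] [12.  12.1]
small scene [-0.0002  0.0017] [ 8.8 14.1]
red [227.3 244.8] [0.5831 0.2529]
red [280.2 288.5] [0.4704 0.1201]
red [188.2 292.5] [0.4644 0.3523]
```

View pics/f.png

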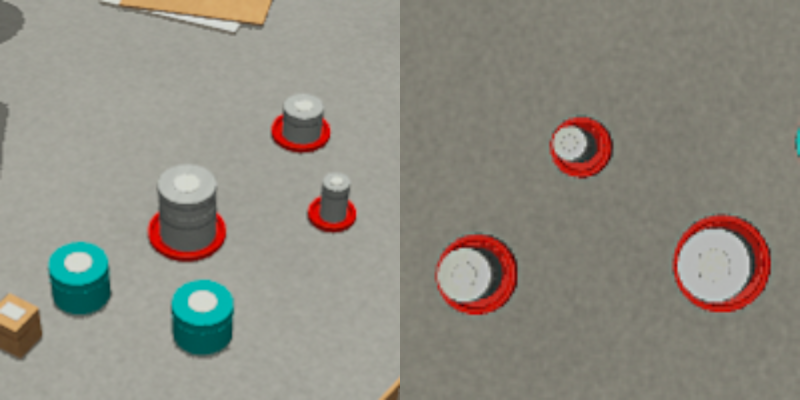

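View pics/ft.png

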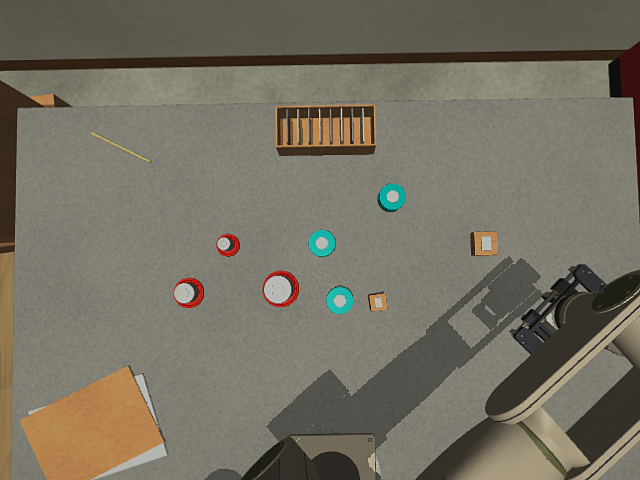

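All four tins stand in their holders, centred within about 2 mm: the stack at top-view (280,289), medium at (187,292) and small at (227,244). The cartons at (378,302) and (484,243) have not moved, and the arm is clear.

```bash
python3 -c "
from plant import workorder; print(workorder.job_done())"
```

```text
the job is handed in; nothing more can be done
None
```

The job is handed in at about 41 s of robot time: all four tins stand upright in their red holders, with the thin tin stacked on the thick one, each measured within about 2 mm of centre, and the cartons untouched; no verdict was returned.

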